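# Unload dried tiles and sweep glazed dishes under the drying lamp

### The job

Get the next glazed dishes drying: swing the lamp arm clear of the drying bay, move the dried tiles from the bay onto the stack in the corner rack, flat and square against both its fences, then push all the dishes together into the bay with the straightedge, fully past the yellow line, never touching the wet dishes with the gripper. Stand the straightedge back along its blue mat, swing the lamp back over the bay to its stop and press the green start button. Leave the jug, bowl and jar alone.

Things in the scene. Friction and masses are not known exactly. Their poses are not given: they have to be found in the camera images.
- station: drying bay fixed to the bench: low aluminium fences (35 mm high, 12 mm thick) on three sides of a flat terracotta floor. Origin on the bench at the middle of its open mouth, on the yellow line (y = 0); +y points out to the dishes, z up. Inside it is 330 mm wide (x -165 to 165), 210 mm deep (back fence face at y = -210). Guide fences flare out from the mouth to y = 40.
- lamp (a joint): drying lamp's hinged grey arm, level, 257 to 273 mm up, 200 mm from post to the centre of the red shade (110 mm wide, underside 203 mm up). 0 = at its stop, lamp over the bay, arm pointing 200 deg counter-clockwise from station +x. Growing angles (rad) swing it clockwise seen from above; above 0.9 the shade is out of the bay, near 1.8 well clear; 2.2 is the far stop. Light friction hinge (0.12 N m), stays where left.
- lamp_hinge (a point): point on the vertical hinge axis of the lamp arm, on the bench, at the foot of the lamp post outside the bay's +x fence (station x = 207, y = -40 mm).
- lamp_grip (a point): point on the lamp arm's upright red grip peg, 100 mm from the hinge axis: 22 mm diameter, standing on the arm from 273 to 323 mm above the bench; this point is at 300 mm height on its axis.
- start (a joint): travel (m) of the dryer's green start button: 0 = out, 0.006 = fully pressed straight down, needs about 5 N, springs back when let go.
- start_top (a point): behind the bay's back fence: centre of the top face of the green start button (36 mm across), when out.
- straightedge: wooden straightedge standing on the bench: a bar 240 mm long (its x), 30 mm wide (y), 30 mm high, with a dark upright handle on its middle 90 mm long (x), 22 mm thick (y), from the bar up to 100 mm height; 0.28 kg. Origin at the centre of its underside.
- mat: flat blue parking mat of the straightedge, 270 x 85 mm (x, y), 1 mm, level with the bench for all purposes; origin at its centre, on the bench surface.
- rack: corner rack fixed to the bench. Origin on the bench where the middle of a squared tile lies; x along the tile. An end fence (50 mm long, inner face at x = -60 mm) and a +y side fence (inner face at y = 30 mm) made of two 22 mm pads at x = -47 and 47 mm, open between them for a finger; all 45 mm high, 10 mm thick. The -y and +x sides are open.
- tile0: dried tile already lying in the rack, bottom of the stack: 120 x 60 x 12 mm (x, y, z), pale body with a blue face, 0.15 kg; origin at the centre of its underside.
- jug: white ceramic jug, 150 mm high, 104 mm across; bystander, origin at the centre of its underside.
- glaze_bowl: small blue bowl, 100 mm across, 50 mm high; bystander, origin under its centre.
- glaze_jar: amber glaze jar, 70 mm across, 90 mm high; bystander, origin under its centre.
- tile1: dried tile lying flat in the drying bay, its length roughly along the station's x: 120 x 60 x 12 mm (x, y, z), pale body with a blue face, 0.15 kg; origin at the centre of its underside. One or both of tile1 and tile2 are present.
- tile2: dried tile lying flat in the drying bay, its length roughly along the station's x: 120 x 60 x 12 mm (x, y, z), pale body with a blue face, 0.15 kg; origin at the centre of its underside. One or both of tile1 and tile2 are present.
- dish0: low round glazed dish, 64 mm across, 26 mm high, about 90 g, standing on the bench; origin at the centre of its underside. Half are blue, half white, all treated alike. Three to six of the six dishes are present.
- dish1: low round glazed dish, 64 mm across, 26 mm high, about 90 g, standing on the bench; origin at the centre of its underside. Half are blue, half white, all treated alike. Three to six of the six dishes are present.
- dish2: low round glazed dish, 64 mm across, 26 mm high, about 90 g, standing on the bench; origin at the centre of its underside. Half are blue, half white, all treated alike. Three to six of the six dishes are present.
- dish3: low round glazed dish, 64 mm across, 26 mm high, about 90 g, standing on the bench; origin at the centre of its underside. Half are blue, half white, all treated alike. Three to six of the six dishes are present.
- dish4: low round glazed dish, 64 mm across, 26 mm high, about 90 g, standing on the bench; origin at the centre of its underside. Half are blue, half white, all treated alike. Three to six of the six dishes are present.
- dish5: low round glazed dish, 64 mm across, 26 mm high, about 90 g, standing on the bench; origin at the centre of its underside. Half are blue, half white, all treated alike. Three to six of the six dishes are present.
Things that resemble listed ones, but are neither listed nor needed, are in the scene too. Leave any purple or turquoise look-alike of the dish4 alone.

How it is judged:
On the way, in this order (a step that is already met when the one before it is completed fails the run):
1. the lamp arm is swung clear of the bay (shade wholly outside it, lamp angle above 0.9 rad) (value of joint lamp above 0.9 rad), for 0.2 s.
2. the tiles are stacked in the corner rack, flat, square against both fences, and let go (x of tile0 in the frame of rack between -0.004 and 0.006 m and y of tile0 in the frame of rack between -0.006 and 0.004 m and angle between the x axis of each of tile0, tile1, tile2 and the x axis of rack, either way round below 0.07 rad and angle between each of tile0, tile1, tile2's own z axis and vertical below 0.08 rad and height (world z) of each of tile0, tile1, tile2 below 0.028 m and x of tile1 in the frame of rack between -0.004 and 0.006 m and y of tile1 in the frame of rack between -0.006 and 0.004 m and x of tile2 in the frame of rack between -0.004 and 0.006 m and y of tile2 in the frame of rack between -0.006 and 0.004 m and contact force between the fingers and tile0 below 0.2 N and contact force between the fingers and tile1 below 0.2 N and contact force between the fingers and tile2 below 0.2 N), for 0.3 s.
3. all the dishes present are in the bay, fully past the yellow line (y of each of dish0, dish1, dish2, dish3, dish4, dish5 in the frame of station below -0.03 m and x of dish0 in the frame of station between -0.145 and 0.145 m and height (world z) of each of dish0, dish1, dish2, dish3, dish4, dish5 below 0.012 m and angle between each of dish0, dish1, dish2, dish3, dish4, dish5's own z axis and vertical below 0.2 rad and x of dish1 in the frame of station between -0.145 and 0.145 m and x of dish2 in the frame of station between -0.145 and 0.145 m and x of dish3 in the frame of station between -0.145 and 0.145 m and x of dish4 in the frame of station between -0.145 and 0.145 m and x of dish5 in the frame of station between -0.145 and 0.145 m), for 0.2 s.
4. the straightedge stands on its mat again (horizontal distance between straightedge and mat below 0.045 m and angle between the x axis of straightedge and the x axis of mat, either way round below 0.3 rad and angle between straightedge's own z axis and vertical below 0.1 rad and height (world z) of straightedge below 0.008 m and contact force between the fingers and straightedge below 0.2 N), for 0.2 s.
5. the lamp is back over the bay (value of joint lamp below 0.2 rad), for 0.2 s.
6. the start button is pressed with the lamp over the bay (value of joint start above 0.004 m and value of joint lamp below 0.25 rad), for 0.05 s.
At the end, for the whole second after the job is handed in: Dishes in the bay between the fences, rims past the yellow line (2 mm); tiles stacked flat in the rack within 6 mm and 0.07 rad of its fences; straightedge on its mat within 45 mm and 0.3 rad; lamp within 0.2 rad of its stop; button pressed, out again; all at rest (all of step 3 and x of tile0 in the frame of rack between -0.004 and 0.006 m and y of tile0 in the frame of rack between -0.006 and 0.004 m and angle between the x axis of each of tile0, tile1, tile2 and the x axis of rack, either way round below 0.07 rad and angle between each of tile0, tile1, tile2's own z axis and vertical below 0.08 rad and height (world z) of each of tile0, tile1, tile2 below 0.028 m and x of tile1 in the frame of rack between -0.004 and 0.006 m and y of tile1 in the frame of rack between -0.006 and 0.004 m and x of tile2 in the frame of rack between -0.004 and 0.006 m and y of tile2 in the frame of rack between -0.006 and 0.004 m and horizontal distance between straightedge and mat below 0.045 m and angle between the x axis of straightedge and the x axis of mat, either way round below 0.3 rad and angle between straightedge's own z axis and vertical below 0.1 rad and height (world z) of straightedge below 0.008 m and value of joint lamp below 0.2 rad and value of joint start below 0.002 m and linear speed of each of straightedge, dish0, dish1, dish2, dish3, dish4, dish5, tile0, tile1, tile2 below 0.02 m/s); the robot touches nothing.
It fails at once if the gripper or arm touches a dish (contact force between any of the fingers, the arm and dish0 above 0.5 N or contact force between any of the fingers, the arm and dish1 above 0.5 N or contact force between any of the fingers, the arm and dish2 above 0.5 N or contact force between any of the fingers, the arm and dish3 above 0.5 N or contact force between any of the fingers, the arm and dish4 above 0.5 N or contact force between any of the fingers, the arm and dish5 above 0.5 N).
It fails at once if a dish is pushed with the lamp (contact force between lamp and dish0 above 0.5 N or contact force between lamp and dish1 above 0.5 N or contact force between lamp and dish2 above 0.5 N or contact force between lamp and dish3 above 0.5 N or contact force between lamp and dish4 above 0.5 N or contact force between lamp and dish5 above 0.5 N).
It fails at once if the jug, bowl or jar is disturbed (moved over 20 mm) (distance of any of jug, glaze_bowl, glaze_jar from where it was at the start of the episode above 0.02 m).
Of tile1, tile2 only 1 to 2 are there at a start; the rules pass over those that are not, and their reading is None.
Of dish0, dish1, dish2, dish3, dish4, dish5 only 3 to 6 are there at a start; the rules pass over those that are not, and their reading is None.
At some moment in a run one of dish0, dish1, dish2, dish3, dish4, dish5 may be knocked a few centimetres aside while the robot is not near it.
It also fails if it takes over 210 s, if anything falls off the work surface, if the arm or the gripper's body presses on something with over 40 N, if the wrist force passes 120 N, or if a joint passes its speed limit or range.

### The arm

A 6-joint arm with a two-finger parallel gripper is mounted at the origin on the work surface. World frame = base frame: x ahead of the robot, y to its left, z up, the work surface at z = 0. Lengths are in m, angles in rad, forces in N, time in s.
With the tool pointing down it reaches from about 0.35 to 0.975 m from the base axis. Payload 4.9 kg.
Tool frame: the origin (TCP) lies at the very end of the fingers, on their centre line; the grasp point (between the pads) lies 19 mm behind it; z points along the fingers, y is the line along which they close (so a half turn about z gives the same grasp; the last joint's range is limited). The gripper opens to 85 mm and grips with 20 to 120 N. Pads are 22 mm wide; open, the fingers measure 114 mm over their backs; the gripper's body (76 mm by 85 mm) begins 54 mm behind the grasp point. The pads swing forward as they close: fully open they stand 13 mm farther back than shut.
Start: joints at [-1.29, 0.053, 1.613, -0, 1.476, -0.119], TCP at [0.243, -0.576, 0.231] pointing down, gripper open.
Joint ranges: [-3.01, 3.01], [-1.01, 2.22], [0.06, 2.58], [-1.02, 4.17], [0.09, 2.62], [-3.14, 3.14]. Speed limits (rad/s): [2.57, 2.57, 3.14, 3.14, 3.14, 3.14].

### API

Orientations are given as a rotation vector (axis times angle).
In Python, from station import * gives the robot as it stands.
- The arm moves only by the shell command python3 -m crank 'ROWS' [OPENING] [FORCE]. ROWS is JSON, a list of rows, each an object with "offset": the shift along the tool's x, y, z in m, a list of three; "twist": the turn, a rotation vector about the tool's x, y, z in degrees, a list of three. In form: [{"offset": [x, y, z], "twist": [rx, ry, rz]}, ...]. A call has 1 to 20 rows; each row is the pose to reach, as a shift and turn from the pose commanded when the call began, along the tool's axes at that moment; what a row does not reach only later rows make up. A row lasts 1/8 s, in which the tool goes at most 62.5 mm and 10.7 degrees, less where a joint would pass 70% of its speed; a pose out of reach is approached as far as the arm can. A call with a gripper value outside its range is refused whole. OPENING is the opening, from 0 (shut) to 1 (fully open), set as the call begins (- or left out, the last holds). The fingers move at their own pace and stop on an object; FORCE is the grip in N (left out, the last holds). Time passes only in rows, so rows that repeat a pose let the fingers close. It gives the time, the measured TCP pose, the force, the opening and the grip force at its end, in the units of the state.
- get_obs(): the state, without advancing time (a new reading comes with each control period).
- get_image(name): name is "scene" or "top"; returns the picture (420x560x3 uint8, red, green, blue); there is no depth.
- get_calibration(name): a dict with "intrinsics" (3x3 intrinsics, pixels), "world_from_camera" (4x4, takes a point from camera to world coordinates). Camera axes: x right, y up, looking along -z (the intrinsics and any distortion apply to the point x, -y, -z); pixel columns grow to the right and rows downward; lengths in m; the calibration is good to about 2 mm. A picture is of the moment at which its call begins. get_calibration takes no time and is no camera call.
- finish_job(): hands the job in; it is judged then, once.
Trained networks look in the newest picture that a camera, given by its name, has taken for a name from the list of things; names that differ only in an ending like _2 or _b are one class to them, and where a whole thing is asked for, a point or a joint stands for the part that bears it (a point fixed in the world has none). Each returns a list of dicts, best first, with "confidence" (0 to 1); they miss things now and then, are a little off and sometimes report something else, mostly with a low value. They report only what shows in the picture. A call takes as long as a camera call. They do not tell look-alikes from the thing itself.
- cut_out(query, camera): "region" (420x560 bool, what is visible of it) and "rect" ([centre column, centre row, width, height] in pixels, round what is visible of it).
The state is a dict: "t": time; "q": joint angles; "dq": joint speeds; "effort": joint torques, N m; "tool_pos": TCP position; "tool_rot": TCP orientation; "contact_force": force on the tool from outside, world axes, zero at the start; "wrist_torque": the same for the moment, N m; "opening": finger opening in m; "grip_force": force on a finger pad.
Only numpy, scipy, OpenCV 4.12 (cv2) and the standard library are available. Lean on these libraries where they do the work, as an engineer would, in place of code of your own. Each camera call takes 0.05 s, during which the arm holds its last target. There are 200 camera calls.

## Working session

There is one attempt and no reset: what is moved stays moved. The work goes in short steps, Python scripts to look and compute and a shell command to move; the robot and the scene stay as the last step left them, time stands still between calls to the robot, and variables do not carry over. Pictures are saved under pics/ and viewed, at most 14 in all, crops included, and the job is handed in when it is done.

```bash
ls; mkdir -p pics; python3 - <<'E'
from station import *
import cv2
o=get_obs();print(o)
for n in("scene","top"):
    im=get_image(n);cv2.imwrite(f"pics/{n}0.png",im[:,:,::-1]);c=get_calibration(n);print(n,c)
E
```

```text
pics
{'t': 0.0, 'q': array([-1.28998580e+00,  5.33531204e-02,  1.61432479e+00,  1.20155597e-05,
        1.47595570e+00, -1.18983344e-01]), 'dq': array([-0.00146273, -0.00066475, -0.00014246, -0.00029697, -0.00115941,
       -0.00048262]), 'effort': array([ 3.29103903e-03, -3.93671143e+01, -3.70175958e+01,  1.94202189e-04,
        6.95652081e-03,  7.03009661e-06]), 'tool_pos': array([ 0.24310682, -0.57510432,  0.23004692]), 'tool_rot': array([-3.07703990e+00, -6.23414860e-01,  2.40238513e-04]), 'contact_force': array([ 0.14879835, -0.03495159,  0.15380642]), 'wrist_torque': array([-0.00377242,  0.04211588, -0.03914557]), 'grip_force': 0.0, 'opening': 0.0855878330453061}
scene {'intrinsics': array([[421.94004389,   0.        , 278.27618594],
       [  0.        , 421.94004389, 207.9817776 ],
       [  0.        ,   0.        ,   1.        ]]), 'world_from_camera': array([[ 3.73377791e-01, -5.22801092e-01,  7.66334159e-01,
         1.65397389e+00],
       [ 9.27679375e-01,  2.10460710e-01, -3.08410873e-01,
        -4.95564798e-01],
       [-4.56895210e-05,  8.26066164e-01,  5.63573146e-01,
         1.02868249e+00],
       [ 0.00000000e+00,  0.00000000e+00,  0.00000000e+00,
         1.00000000e+00]])}
top {'intrinsics': array([[469.87193967,   0.        , 277.85514255],
       [  0.        , 469.87193967, 199.98622043],
       [  0.        ,   0.        ,   1.        ]]), 'world_from_camera': array([[-2.93995844e-02,  9.77696347e-01, -2.07955568e-01,
         2.11305068e-01],
       [-9.99567358e-01, -2.89378567e-02,  5.26279794e-03,
        -1.52590856e-02],
       [-8.72370099e-04,  2.08020322e-01,  9.78124115e-01,
         1.51974315e+00],
       [ 0.00000000e+00,  0.00000000e+00,  0.00000000e+00,
         1.00000000e+00]])}
```

View pics/scene0.png

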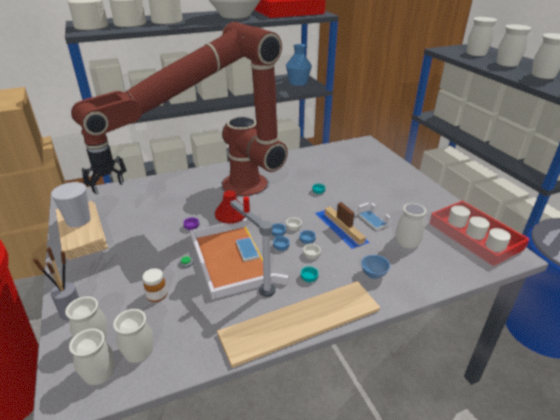

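View pics/top0.png

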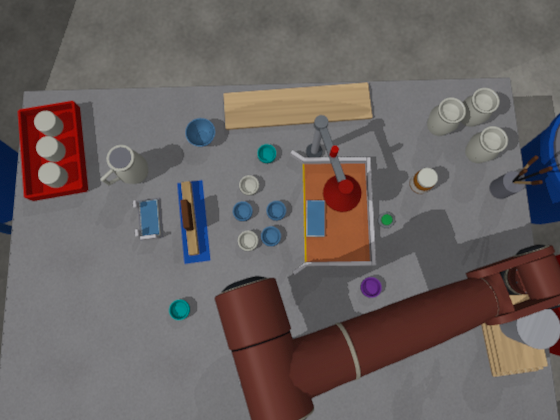

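The scene view shows the bay, lamp and 5 dishes. In the top view the bay mouth faces left at col ~304, the post top is at (321,122) and the shade at (343,190). The dishes are at (249,185), (243,211), (276,211), (271,237) and (248,240). The turquoise look-alikes are at (267,154) and (180,309), and the purple one at (371,288). There is one tile in the bay at (315,218), the rack is at (148,218) and the straightedge at (190,220). Next I measure.

```bash
cat > h.py <<'E'
from station import *
import numpy as np, cv2
from scipy.spatial.transform import Rotation as R
def ray(uv,n):
    c=get_calibration(n);K=c["intrinsics"];T=np.array(c["world_from_camera"])
    d=np.linalg.inv(K)@np.array([uv[0],uv[1],1.]);d=np.array([d[0],-d[1],-d[2]])
    return T[:3,3],T[:3,:3]@d
def px(uv,z,n="top"):
    o,d=ray(uv,n);s=(z-o[2])/d[2];return (o+s*d)[:2]
def proj(P,n="top"):
    c=get_calibration(n);K=c["intrinsics"];T=np.array(c["world_from_camera"])
    p=T[:3,:3].T@(np.asarray(P,float)-T[:3,3]);u=K@np.array([p[0],-p[1],-p[2]]);return u[:2]/u[2]
def to_tool(dw,o=None):
    o=o or get_obs();return R.from_rotvec(o["tool_rot"]).inv().apply(dw)
def see(q,n="top",z=0.,mn=0.2):
    out=[]
    for d in cut_out(q,n):
        if d["confidence"]<mn: continue
        ys,xs=np.nonzero(d["region"]);pts=np.c_[xs,ys].astype(np.float32)
        W=np.array([px(p,z,n) for p in pts],np.float32)
        r=cv2.minAreaRect(W);out.append((q,round(d["confidence"],2),np.round(d["rect"]).tolist(),"c",np.round(W.mean(0),4).tolist(),"rect",np.round(r[0],3),np.round(r[1],3),round(r[2],1)))
    return out
E
python3 - <<'E'
from h import *
get_image("top")
for q,z in [("station",.035),("lamp",.27),("lamp_grip",.3),("start",.03),("straightedge",.03),("mat",0),("rack",.045),("tile0",.012),("tile1",.012),("dish0",.026),("jug",.1),("glaze_bowl",.05),("glaze_jar",.09)]:
    for r in see(q,z=z): print(*r)
print(get_obs()["t"])
im=get_image("top")
c=cv2.resize(im[100:310,120:400],None,fx=2.8,fy=2.8,interpolation=cv2.INTER_CUBIC);cv2.imwrite("pics/crop1.png",c[:,:,::-1])
E
```

```text
Traceback (most recent call last):
  File "h.py", line 20, in see
    W=np.array([px(p,z,n) for p in pts],np.float32)
                ~~^^^^^^^
  File "h.py", line 9, in px
    o,d=ray(uv,n);s=(z-o[2])/d[2];return (o+s*d)[:2]
        ~~~^^^^^^
  File "h.py", line 5, in ray
    c=get_calibration(n);K=c["intrinsics"];T=np.array(c["world_from_camera"])
ValueError: time passes only in moves, steps and waits
```

```bash
python3 - <<'E'
s=open('h.py').read()
s=s.replace("def ray(","CAL={n:get_calibration(n) for n in('scene','top')}\ndef ray(",1).replace("c=get_calibration(n);","c=CAL[n];")
open('h.py','w').write(s)
E
python3 - <<'E'
from h import *
im=get_image("top")
for q,z in [("station",.035),("lamp",.27),("lamp_grip",.3),("start",.03),("straightedge",.03),("mat",0),("rack",.045),("tile0",.012),("tile1",.012),("dish0",.026),("jug",.1),("glaze_bowl",.05),("glaze_jar",.09)]:
    for r in see(q,z=z): print(*r)
print(get_obs()["t"])
c=cv2.resize(im[100:310,120:400],None,fx=2.8,fy=2.8,interpolation=cv2.INTER_CUBIC);cv2.imwrite("pics/crop1.png",c[:,:,::-1])
E
```

```text
station 0.71 [342.0, 195.0, 100.0, 158.0] c [0.510200023651123, -0.2176000028848648] rect [ 0.552 -0.229] [0.325 0.524] 89.4
station 0.37 [197.0, 131.0, 28.0, 31.0] c [0.767799973487854, 0.23160000145435333] rect [0.768 0.232] [0.094 0.098] 45.6
lamp 0.56 [340.0, 163.0, 44.0, 92.0] c [0.5442000031471252, -0.18559999763965607] rect [ 0.583 -0.19 ] [0.284 0.106] 4.1
lamp_grip 0.79 [335.0, 165.0, 44.0, 100.0] c [0.5338000059127808, -0.18170000612735748] rect [ 0.571 -0.185] [0.277 0.099] 4.2
straightedge 0.98 [187.0, 219.0, 21.0, 73.0] c [0.48249998688697815, 0.26579999923706055] rect [0.481 0.267] [0.239 0.043] 6.8
mat 0.57 [195.0, 221.0, 30.0, 86.0] c [0.46380001306533813, 0.24529999494552612] rect [0.474 0.257] [0.27  0.085] 5.6
mat 0.42 [125.0, 165.0, 48.0, 43.0] c [0.6690000295639038, 0.4869000017642975] rect [0.674 0.491] [0.136 0.157] 0.6
rack 0.77 [146.0, 221.0, 30.0, 41.0] c [0.4537999927997589, 0.40230000019073486] rect [0.477 0.394] [0.136 0.084] 8.9
tile0 0.87 [151.0, 214.0, 22.0, 37.0] c [0.48840001225471497, 0.39660000801086426] rect [0.487 0.396] [0.118 0.065] 6.1
tile0 0
[... 1235 characters left out ...]
.0, 18.0] c [0.19329999387264252, 0.29350000619888306] rect [0.193 0.294] [0.065 0.06 ] 88.3
jug 0.85 [126.0, 164.0, 49.0, 40.0] c [0.63919997215271, 0.4535999894142151] rect [0.644 0.458] [0.126 0.146] 1.6
jug 0.43 [252.0, 186.0, 20.0, 22.0] c [0.5656999945640564, 0.06750000268220901] rect [0.566 0.067] [0.061 0.059] 17.2
glaze_bowl 0.92 [198.0, 131.0, 29.0, 30.0] c [0.7623000144958496, 0.2273000031709671] rect [0.763 0.227] [0.094 0.096] 25.6
glaze_jar 0.9 [426.0, 180.0, 27.0, 22.0] c [0.566100001335144, -0.4794999957084656] rect [ 0.567 -0.48 ] [0.068 0.093] 42.2
glaze_jar 0.2 [269.0, 236.0, 19.0, 18.0] c [0.4041000008583069, 0.004800000227987766] rect [0.403 0.004] [0.055 0.062] 88.3
0.9
```

View pics/crop1.png

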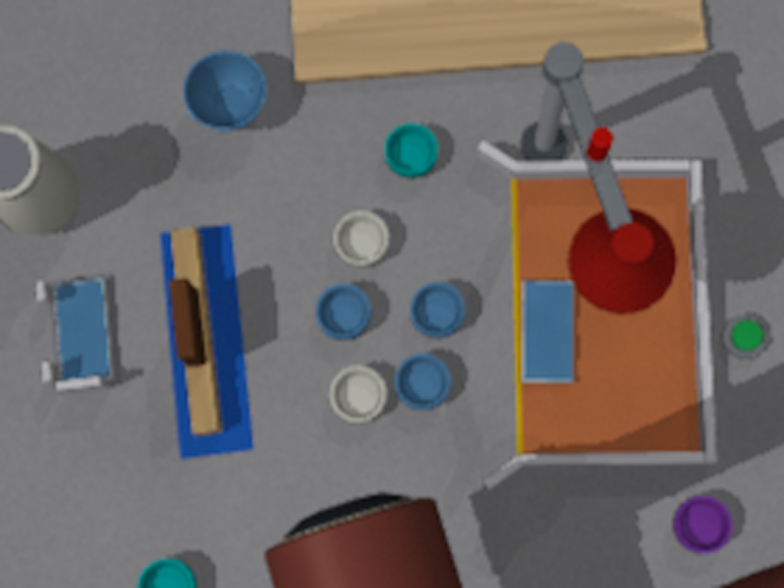

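The top crop shows the whole work area. In crop pixels, the yellow line runs (513,180) to (521,452) and the floor's back edge (688,180) to (701,450). The tile in the bay is at (549,331), the peg at (599,142) and the button at (746,336). The rack's end fence is at its lower end and its pads are on the left.

Look-alikes: the turquoise ones (412,150) and (167,580) and the purple one (703,524) don't fit, because real dishes are blue or white. The five true dishes are at crop (361,237), (343,311), (438,308), (423,381) and (358,394).

```bash
cat >> h.py <<'E'
def blob(n,lo,hi,box,im=None):
    """centroid & minAreaRect pixels of largest HSV blob in box (c0,r0,c1,r1)"""
    im=get_image(n) if im is None else im
    h=cv2.cvtColor(im,cv2.COLOR_RGB2HSV);m=cv2.inRange(h,lo,hi);k=np.zeros_like(m);c0,r0,c1,r1=box;k[r0:r1,c0:c1]=m[r0:r1,c0:c1]
    _,l,s,c=cv2.connectedComponentsWithStats(k);i=1+np.argmax(s[1:,4]);p=np.argwhere(l==i)[:,::-1].astype(np.float32)
    return c[i],s[i,4],p
def tri(a,b):
    o1,d1=ray(a,"top");o2,d2=ray(b,"scene");A=np.c_[d1,-d2];s=np.linalg.lstsq(A,o2-o1,rcond=None)[0]
    return (o1+s[0]*d1+o2+s[1]*d2)/2, np.linalg.norm(o1+s[0]*d1-o2-s[1]*d2)
def rect(p,z,n="top"):
    W=np.array([px(q,z,n) for q in p],np.float32);r=cv2.minAreaRect(W);return np.round(r[0],4),np.round(r[1],4),round(r[2],2)
E
python3 - <<'E'
from h import *
im=get_image("top");sc=get_image("scene")
f=lambda x,y:(120+x/2.8,100+y/2.8)
for p in [(515,180),(521,452),(688,180),(701,450)]: print("floor",px(f(*p),0.001))
g1=blob("top",(50,120,50),(75,255,255),(370,200,400,240),im);g2=blob("scene",(50,100,50),(75,255,255),(170,245,205,275),sc)
print("button",g1[:2],g2[:2],tri(g1[0],g2[0]))
b=(95,60,60),(125,255,255)
t=blob("top",*b,(300,190,330,245),im);print("tile",t[1],rect(t[2],.012))
t=blob("top",*b,(130,190,165,245),im);print("tile0",t[1],rect(t[2],.012))
t=blob("top",(100,180,90),(130,255,255),(165,170,220,270),im);print("mat",t[1],rect(t[2],0))
t=blob("top",(10,60,100),(25,255,255),(165,170,220,270),im);print("bar",t[1],rect(t[2],.03))
r1=blob("top",(0,180,120),(6,255,255),(325,140,345,163),im);print("peg",r1[:2],px(r1[0],.3))
for c in [(599,131),(600,155)]:print(px(f(*c),.323),px(f(*c),.273))
print("post",px(f(563,62),.273))
for p in [(361,237),(343,311),(438,308),(423,381),(358,394)]: print("dish",px(f(*p),.026))
for p in [(41,284),(46,372),(80,382),(98,382),(57,384)]: print("rackpts",px(f(*p),.045))
E
```

```text
floor [ 0.65414292 -0.11456776]
floor [ 0.32965084 -0.10816789]
floor [ 0.64798998 -0.32195763]
floor [ 0.32584227 -0.31487952]
button (array([386.35164835, 219.32967033]), np.int32(91)) (array([185.22413793, 259.62068966]), np.int32(58)) (array([ 0.45653697, -0.37505855,  0.01385456]), np.float64(0.0028171622818817105))
tile 581 (array([ 0.4691, -0.1423]), array([0.0523, 0.1127]), 87.17)
tile0 592 (array([0.4862, 0.3982]), array([0.116, 0.056]), 5.67)
mat 958 (array([0.473 , 0.2556]), array([0.2655, 0.0808]), 5.66)
bar 445 (array([0.4803, 0.2635]), array([0.2403, 0.0298]), 6.76)
peg (array([334.27906977, 149.13953488]), np.int32(43)) [ 0.60723292 -0.17916376]
[ 0.60635856 -0.17549579] [ 0.62286392 -0.18219049]
[ 0.58249737 -0.17515079] [ 0.5980058  -0.18183108]
post [ 0.69643386 -0.14999667]
dish [0.58300626 0.06983116]
dish [0.49563046 0.09207464]
dish [ 0.49591142 -0.0177087 ]
dish [0.41159778 0.00185689]
dish [0.39888415 0.07630725]
rackpts [0.53370754 0.43610906]
rackpts [0.4318412  0.42701048]
rackpts [0.41933294 0.38829885]
rackpts [0.41873369 0.36800484]
rackpts [0.41782788 0.41415944]
```

```bash
cat >> h.py <<'E'
ST=np.array([.489,-.111]);SA=np.deg2rad(-1.2)
def st(x,y):
    c,s=np.cos(SA),np.sin(SA);return ST+np.array([c*x-s*y,s*x+c*y])
def plan(tgts,o=None):
    """tgts: (x,y,z,yaw of tool y-axis deg mod 180, or None)"""
    o=o or get_obs();Rt=R.from_rotvec(o["tool_rot"]);y0=Rt.as_matrix()[:,1];a0=np.degrees(np.arctan2(y0[1],y0[0]))
    print("t",round(o["t"],2),"tcp",o["tool_pos"].round(4),"yaw",round(a0,1),"q6",round(o["q"][5],2),"tilt",round(np.degrees(np.arccos(-Rt.as_matrix()[2,2])),2))
    for x,y,z,a in tgts:
        d=Rt.inv().apply(np.array([x,y,z])-o["tool_pos"]);w=0 if a is None else -((a-a0+90)%180-90)
        print(np.round(d,3).tolist(),[0,0,round(w,1)])
E
python3 -m crank '[{"offset":[0.1,-0.02,-0.12],"twist":[0,0,0]},{"offset":[0.485,-0.22,-0.15],"twist":[0,0,0]},{"offset":[0.485,-0.22,-0.15],"twist":[0,0,0]},{"offset":[0.485,-0.22,-0.15],"twist":[0,0,0]},{"offset":[0.485,-0.22,-0.15],"twist":[0,0,0]},{"offset":[0.485,-0.22,-0.15],"twist":[0,0,0]},{"offset":[0.485,-0.22,-0.15],"twist":[0,0,0]},{"offset":[0.485,-0.22,-0.15],"twist":[0,0,0]},{"offset":[0.485,-0.22,-0.15],"twist":[0,0,0]},{"offset":[0.485,-0.22,-0.15],"twist":[0,0,0]},{"offset":[0.485,-0.22,-0.15],"twist":[0,0,0]},{"offset":[0.485,-0.22,-0.15],"twist":[0,0,0]}]' 1
python3 - <<'E'
from h import *
im=get_image("top");sc=get_image("scene")
r=blob("scene",(0,170,80),(6,255,255),(200,180,300,240),sc);print(r[:2])
c=cv2.resize(np.vstack([sc[150:300,180:330],im[100:250,270:420]]),None,fx=2,fy=2,interpolation=cv2.INTER_CUBIC);cv2.imwrite("pics/c2.png",c[:,:,::-1])
h=st(.207,-.04);P=[]
for th in (200,): P.append((*(h+.1*np.array([np.cos(np.radians(th)+SA),np.sin(np.radians(th)+SA)])),.283,109))
print(h,P);plan(P)
for n in("scene","top"): print(proj([P[0][0],P[0][1],.3],n))
E
```

```text
t: 2.5
tool_pos: [0.6036, -0.1853, 0.3808]
tool_rot: [-3.079, -0.621, 0.001]
contact_force: [0.5, -1.1, 0.4]
opening: 0.0855
grip_force: 0.0
(array([227.78833693, 208.86393089]), np.int32(463))
[ 0.6951169  -0.15532631] [(np.float64(0.6004519786723891), np.float64(-0.1875528777778998), 0.283, 109)]
t 2.6 tcp [ 0.6036 -0.1854  0.381 ] yaw -67.2 q6 0.76 tilt 0.04
[-0.004, 0.001, 0.098] [0, 0, np.float64(3.8)]
[243.70111684 203.58988582]
[337.5035406  151.43901504]
```

View pics/c2.png

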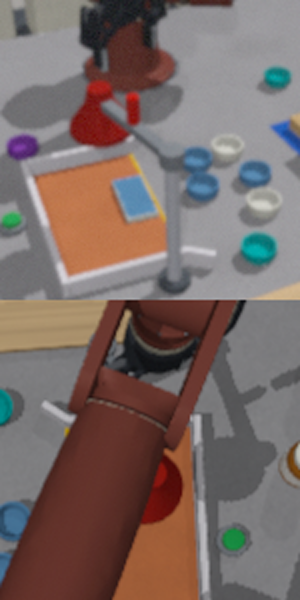

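```bash
python3 -m crank '[{"offset":[0,0,0.05],"twist":[0,0,0]},{"offset":[-0.001,0,0.097],"twist":[0,0,0]},{"offset":[-0.001,0,0.097],"twist":[0,0,0]}]' 1
python3 -m crank '[{"offset":[0,0,0],"twist":[0,0,0]},{"offset":[0,0,0],"twist":[0,0,0]},{"offset":[0,0,0],"twist":[0,0,0]},{"offset":[0,0,0],"twist":[0,0,0]},{"offset":[0,0,0],"twist":[0,0,0]},{"offset":[0,0,0],"twist":[0,0,0]}]' 0.38 20
python3 - <<'E'
from h import *
print(tri((334.3,149.1),(246.5,204)),get_obs()["contact_force"],get_obs()["grip_force"])
h=np.array([.695,-.154]);P=[]
for th in range(190,80,-10): P.append((*(h+.1*np.array([np.cos(np.radians(th)),np.sin(np.radians(th))])),.283,109-(199-th)*.55))
plan(P)
E
```

```text
t: 2.98
tool_pos: [0.6006, -0.1845, 0.2787]
tool_rot: [-3.074, -0.62, 0.013]
contact_force: [-0.8, 0.6, -0.1]
opening: 0.0854
grip_force: 0.0
t: 3.72
tool_pos: [0.6034, -0.1847, 0.2842]
tool_rot: [3.079, 0.624, -0.0]
contact_force: [0.6, -0.1, -0.1]
opening: 0.0325
grip_force: 0.0
(array([ 0.60695333, -0.17980376,  0.30057529]), np.float64(0.001369930799320976)) [ 0.59917093 -0.07592401 -0.05471314] 0.0
t 3.73 tcp [ 0.6034 -0.1847  0.2842] yaw -67.1 q6 0.76 tilt 0.01
[-0.001, -0.015, 0.001] [0, 0, np.float64(8.9)]
[0.004, -0.032, 0.001] [0, 0, np.float64(14.4)]
[0.012, -0.047, 0.001] [0, 0, np.float64(19.9)]
[0.023, -0.061, 0.001] [0, 0, np.float64(25.4)]
[0.036, -0.072, 0.001] [0, 0, np.float64(30.9)]
[0.051, -0.082, 0.001] [0, 0, np.float64(36.4)]
[0.067, -0.088, 0.001] [0, 0, np.float64(41.9)]
[0.084, -0.092, 0.001] [0, 0, np.float64(47.4)]
[0.101, -0.092, 0.001] [0, 0, np.float64(52.9)]
[0.119, -0.09, 0.001] [0, 0, np.float64(58.4)]
[0.135, -0.085, 0.001] [0, 0, np.float64(63.9)]
```

```bash
python3 -m crank '[{"offset":[0,-0.015,0.001],"twist":[0,0,7]},{"offset":[0.005,-0.032,0.001],"twist":[0,0,14]},{"offset":[0.013,-0.047,0.001],"twist":[0,0,20]},{"offset":[0.024,-0.061,0.001],"twist":[0,0,25]},{"offset":[0.037,-0.073,0.001],"twist":[0,0,31]},{"offset":[0.052,-0.083,0.001],"twist":[0,0,36]},{"offset":[0.068,-0.089,0.001],"twist":[0,0,42]},{"offset":[0.085,-0.093,0.001],"twist":[0,0,47]},{"offset":[0.102,-0.093,0.001],"twist":[0,0,53]},{"offset":[0.119,-0.092,0.001],"twist":[0,0,58]},{"offset":[0.135,-0.087,0.001],"twist":[0,0,64]},{"offset":[0.135,-0.087,0.001],"twist":[0,0,64]}]'
python3 -m crank '[{"offset":[0,0,0],"twist":[0,0,0]},{"offset":[0,0,0],"twist":[0,0,0]},{"offset":[0,0,0],"twist":[0,0,0]},{"offset":[0,0,0],"twist":[0,0,0]},{"offset":[0,0,-0.06],"twist":[0,0,0]},{"offset":[0,0,-0.1],"twist":[0,0,0]},{"offset":[0,0,-0.1],"twist":[0,0,0]}]' 1
python3 - <<'E'
from h import *
im=get_image("top")
cv2.imwrite("pics/t3.png",im[:,:,::-1])
plan([(.4695,-.142,.2,87),(.4695,-.142,.1,87)])
E
```

```text
t: 5.22
tool_pos: [0.6943, -0.0519, 0.2826]
tool_rot: [2.942, -1.1, -0.001]
contact_force: [0.1, 0.1, 0.2]
opening: 0.0326
grip_force: 0.0
t: 6.1
tool_pos: [0.6952, -0.0522, 0.3897]
tool_rot: [-2.94, 1.102, -0.015]
contact_force: [-0.3, -1.0, 0.4]
opening: 0.0853
grip_force: 0.0
t 6.15 tcp [ 0.6945 -0.0521  0.3862] yaw -131.1 q6 2.11 tilt 0.28
[-0.111, 0.216, 0.185] [0, 0, np.float64(-38.1)]
[-0.112, 0.216, 0.285] [0, 0, np.float64(-38.1)]
```

View pics/t3.png

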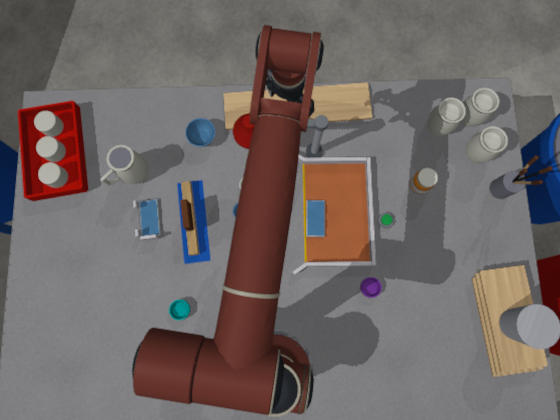

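```bash
python3 -m crank '[{"offset":[-0.111,0.216,0],"twist":[0,0,-38]},{"offset":[-0.111,0.216,0],"twist":[0,0,-38]},{"offset":[-0.111,0.216,0],"twist":[0,0,-38]},{"offset":[-0.111,0.216,0],"twist":[0,0,-38]},{"offset":[-0.111,0.216,0.1],"twist":[0,0,-38]},{"offset":[-0.111,0.216,0.2],"twist":[0,0,-38]},{"offset":[-0.111,0.216,0.3],"twist":[0,0,-38]},{"offset":[-0.111,0.216,0.34],"twist":[0,0,-38]},{"offset":[-0.111,0.216,0.34],"twist":[0,0,-38]},{"offset":[-0.111,0.216,0.34],"twist":[0,0,-38]},{"offset":[-0.111,0.216,0.34],"twist":[0,0,-38]}]' 1
python3 - <<'E'
from h import *
plan([(.469,-.1425,.02,87.2),(.469,-.1425,.002,87.2)])
sc=get_image("scene");cv2.imwrite("pics/s4.png",cv2.resize(sc[180:320,170:330],None,fx=4,fy=4,interpolation=cv2.INTER_CUBIC)[:,:,::-1])
E
```

```text
t: 7.52
tool_pos: [0.4645, -0.14, 0.0388]
tool_rot: [-3.137, 0.085, 0.014]
contact_force: [0.7, 0.2, 0.1]
opening: 0.0856
grip_force: 0.0
t 7.53 tcp [ 0.4645 -0.14    0.0388] yaw -93.1 q6 1.18 tilt 0.54
[0.005, 0.002, 0.019] [0, 0, np.float64(-0.3)]
[0.005, 0.002, 0.037] [0, 0, np.float64(-0.3)]
```

View pics/s4.png

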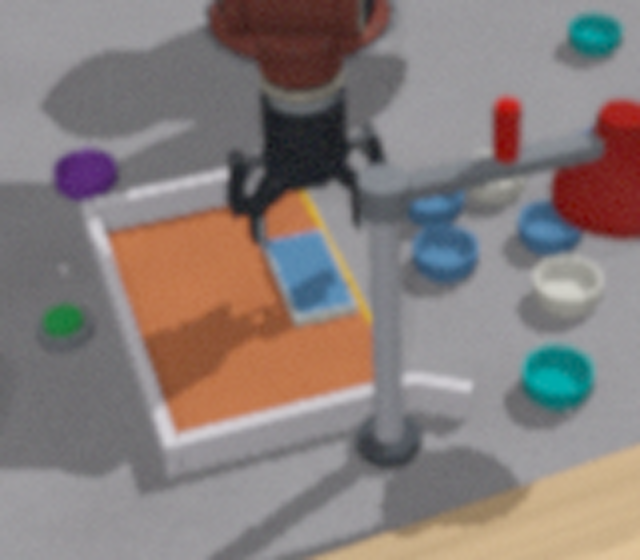

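The gripper straddles the tile, and its +y finger is clear of the nearest dish. I'll descend and grip.

```bash
python3 -m crank '[{"offset":[0.005,0.002,0.019],"twist":[0,0,0]},{"offset":[0.005,0.002,0.034],"twist":[0,0,0]},{"offset":[0.005,0.002,0.036],"twist":[0,0,0]},{"offset":[0.005,0.002,0.036],"twist":[0,0,0]}]' 1
python3 -m crank '[{"offset":[0,0,0],"twist":[0,0,0]},{"offset":[0,0,0],"twist":[0,0,0]},{"offset":[0,0,0],"twist":[0,0,0]},{"offset":[0,0,0],"twist":[0,0,0]},{"offset":[0,0,0],"twist":[0,0,0]}]' 0 40
```

```text
t: 8.07
tool_pos: [0.4734, -0.1441, 0.0078]
tool_rot: [3.14, -0.085, 0.001]
contact_force: [-0.4, 0.1, 0.3]
opening: 0.0854
grip_force: 0.0
t: 8.7
tool_pos: [0.4775, -0.1456, 0.012]
tool_rot: [3.138, -0.085, 0.014]
contact_force: [0.1, 1.3, 15.2]
opening: 0.0003
grip_force: 7.6
```

```bash
python3 -m crank '[{"offset":[0,0,-0.03],"twist":[0,0,0]},{"offset":[0,0,-0.06],"twist":[0,0,0]},{"offset":[0,0,-0.06],"twist":[0,0,0]},{"offset":[0,0,-0.06],"twist":[0,0,0]},{"offset":[0,0,-0.06],"twist":[0,0,0]}]' 1
python3 - <<'E'
from h import *
sc=get_image("scene");t=blob("scene",(95,60,60),(125,255,255),(220,225,260,265),sc)
print(t[1],rect(t[2],.013,"scene"))
plan([(.469,-.1425,-.004,87.2)])
im=get_image("top");t=blob("top",(95,60,60),(125,255,255),(300,190,330,245),im);print(t[1],rect(t[2],.013))
E
```

```text
t: 9.32
tool_pos: [0.4722, -0.1436, 0.0658]
tool_rot: [-3.139, 0.085, 0.004]
contact_force: [-0.4, 0.1, 0.2]
opening: 0.0854
grip_force: 0.0
255 (array([ 0.4741, -0.1485]), array([0.052 , 0.1086]), 87.03)
t 9.38 tcp [ 0.4722 -0.1436  0.0658] yaw -93.1 q6 1.18 tilt 0.15
[-0.003, -0.001, 0.07] [0, 0, np.float64(-0.3)]
63 (array([ 0.4692, -0.1427]), array([0.0573, 0.0146]), 69.51)
```

```bash
python3 -m crank '[{"offset":[0,-0.001,0.04],"twist":[0,0,0]},{"offset":[0,-0.001,0.065],"twist":[0,0,0]},{"offset":[0,-0.001,0.07],"twist":[0,0,0]},{"offset":[0,-0.001,0.07],"twist":[0,0,0]},{"offset":[0,-0.001,0.07],"twist":[0,0,0]}]' 1
python3 -m crank '[{"offset":[0,0,0],"twist":[0,0,0]},{"offset":[0,0,0],"twist":[0,0,0]},{"offset":[0,0,0],"twist":[0,0,0]},{"offset":[0,0,0],"twist":[0,0,0]}]' 0.5 40
```

```text
t: 10.05
tool_pos: [0.4743, -0.1436, -0.0014]
tool_rot: [3.139, -0.085, 0.003]
contact_force: [-0.1, -0.4, 0.6]
opening: 0.0856
grip_force: 0.0
t: 10.55
tool_pos: [0.4741, -0.1435, -0.0015]
tool_rot: [3.14, -0.085, 0.003]
contact_force: [-1.4, -0.2, 6.5]
opening: 0.0587
grip_force: 43.9
```

```bash
python3 -m crank '[{"offset":[0,0,-0.03],"twist":[0,0,0]},{"offset":[0,0,-0.09],"twist":[0,0,0]},{"offset":[0,0,-0.15],"twist":[0,0,0]},{"offset":[0,0,-0.22],"twist":[0,0,0]},{"offset":[0,0,-0.22],"twist":[0,0,0]},{"offset":[0,0,-0.22],"twist":[0,0,0]}]'
python3 - <<'E'
from h import *
print(get_obs()["opening"],get_obs()["grip_force"])
plan([(.487,.396,.2,95.5),(.487,.396,.05,95.5)])
E
```

```text
t: 11.3
tool_pos: [0.473, -0.1429, 0.2169]
tool_rot: [-3.14, 0.085, 0.0]
contact_force: [-0.8, 0.2, -2.4]
opening: 0.0587
grip_force: 44.3
0.058743680132738695 44.325544238090515
t 11.3 tcp [ 0.473  -0.1429  0.2169] yaw -93.1 q6 1.18 tilt 0.01
[-0.015, -0.539, 0.017] [0, 0, np.float64(-8.6)]
[-0.015, -0.539, 0.167] [0, 0, np.float64(-8.6)]
```

```bash
python3 -m crank '[{"offset":[-0.005,-0.15,0.01],"twist":[0,0,-3]},{"offset":[-0.015,-0.539,0.017],"twist":[0,0,-8.6]},{"offset":[-0.015,-0.539,0.017],"twist":[0,0,-8.6]},{"offset":[-0.015,-0.539,0.017],"twist":[0,0,-8.6]},{"offset":[-0.015,-0.539,0.017],"twist":[0,0,-8.6]},{"offset":[-0.015,-0.539,0.017],"twist":[0,0,-8.6]},{"offset":[-0.015,-0.539,0.017],"twist":[0,0,-8.6]},{"offset":[-0.015,-0.539,0.017],"twist":[0,0,-8.6]},{"offset":[-0.015,-0.539,0.017],"twist":[0,0,-8.6]},{"offset":[-0.015,-0.539,0.017],"twist":[0,0,-8.6]},{"offset":[-0.015,-0.539,0.017],"twist":[0,0,-8.6]},{"offset":[-0.015,-0.539,0.08],"twist":[0,0,-8.6]},{"offset":[-0.015,-0.539,0.14],"twist":[0,0,-8.6]},{"offset":[-0.015,-0.539,0.14],"twist":[0,0,-8.6]},{"offset":[-0.015,-0.539,0.14],"twist":[0,0,-8.6]},{"offset":[-0.015,-0.539,0.14],"twist":[0,0,-8.6]}]'
python3 - <<'E'
from h import *
im=get_image("top");sc=get_image("scene")
p=proj([.487,.396,.03],"scene");q=proj([.487,.396,.03],"top");print(p,q)
f=lambda I,c:cv2.resize(I[int(c[1])-35:int(c[1])+35,int(c[0])-45:int(c[0])+45],None,fx=6,fy=6,interpolation=cv2.INTER_CUBIC)
cv2.imwrite("pics/c5.png",np.vstack([cv2.resize(f(sc,p),(380,296)),cv2.resize(f(im,q),(380,296))])[:,:,::-1])
plan([])
E
```

```text
t: 13.3
tool_pos: [0.4898, 0.397, 0.0816]
tool_rot: [-3.135, -0.15, -0.009]
contact_force: [1.0, -0.2, -2.0]
opening: 0.0584
grip_force: 44.6
[373.6242181  214.61827062] [148.01945875 216.22065855]
t 13.4 tcp [0.4892 0.397  0.0807] yaw -84.5 q6 2.04 tilt 0.31
```

View pics/c5.png

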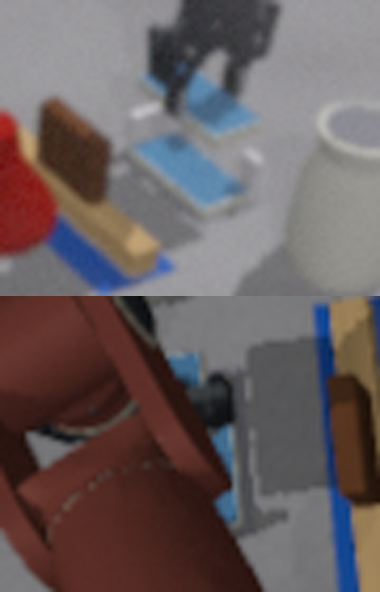

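Both views show the tile held level, its long axis parallel to tile0, which lies against the rack's fences below it. I'll compare the two in the same camera.

```bash
python3 - <<'E'
from h import *
sc=get_image("scene");h=cv2.cvtColor(sc,cv2.COLOR_RGB2HSV);m=cv2.inRange(h,(95,70,60),(120,255,255))
_,l,s,c=cv2.connectedComponentsWithStats(m)
for i in range(1,len(s)):
    if s[i,4]>15 and 340<c[i][0]<410 and 180<c[i][1]<250: print(i,s[i],c[i].round(1))
p=np.argwhere(m[185:245,345:405]>0)[:,::-1].astype(np.float32)+[345,185]
a=[q for q in p if q[1]<208+ (q[0]-373)*0.55-0] ; b=[q for q in p if not q[1]<208+(q[0]-373)*0.55]
print(len(a),rect(a,.095,"scene"),len(b),rect(b,.012,"scene"))
v=np.zeros((60,60),np.uint8)
for q in a:v[int(q[1])-185,int(q[0])-345]=1
for q in b:v[int(q[1])-185,int(q[0])-345]=2
for r in v[::2]:print("".join(" .#"[x] for x in r))
E
```

```text
12 [369 193  19  17 145] [377.4 202.6]
15 [361 211  24  16 194] [372.4 218.5]
18 [340 231  21  18 154] [348.4 240.3]
19 [362 239   7   6  18] [365.7 241.9]
157 (array([0.4845, 0.3934]), array([0.1117, 0.055 ]), 7.33) 295 (array([0.5359, 0.3256]), array([0.1094, 0.2518]), 36.25)
                                                            
                                                            
                                                            
                                                            
                          .                                 
                        .... .                              
                  ...      .....                            
                   ....    ........                         
                           ...........                      
                           ............                     
                           ...............                  
                              .............                 
                                 ....                       
                     ####   
[... 271 characters left out ...]
     
                        ###############                     
                          ##############                    
                             ########                       
                                                            
                                                            
                                                            
#                                                           
###                                                         
######                                                      
########             #                                      
##########          ####                                    
 ###########       ####
```

```bash
python3 - <<'E'
from h import *
sc=get_image("scene")
t=blob("scene",(95,70,60),(120,255,255),(355,209,390,230),sc);print(t[1],rect(t[2],.012,"scene"))
plan([])
E
```

```text
195 (array([0.4866, 0.3929]), array([0.1095, 0.0533]), 6.61)
t 13.5 tcp [0.4884 0.3966 0.0794] yaw -84.5 q6 2.04 tilt 0.19
```

```bash
python3 -m crank '[{"offset":[0.006,0.0025,0],"twist":[0,0,0.5]},{"offset":[0.006,0.0025,0],"twist":[0,0,0.5]},{"offset":[0.006,0.0025,0],"twist":[0,0,0.5]},{"offset":[0.006,0.0025,0],"twist":[0,0,0.5]}]'
python3 - <<'E'
from h import *
plan([(.4933,.3945,.05,None),(.4933,.3945,.0125,None)])
E
```

```text
t: 14.0
tool_pos: [0.4934, 0.394, 0.0771]
tool_rot: [3.138, 0.137, -0.001]
contact_force: [0.1, 0.5, -1.5]
opening: 0.0588
grip_force: 44.6
t 14.0 tcp [0.4934 0.394  0.0771] yaw -85.0 q6 2.04 tilt 0.02
[-0.0, -0.001, 0.027] [0, 0, 0]
[-0.0, -0.001, 0.065] [0, 0, 0]
```

```bash
python3 -m crank '[{"offset":[0,0,0.025],"twist":[0,0,0]},{"offset":[0,0,0.045],"twist":[0,0,0]},{"offset":[0,0,0.06],"twist":[0,0,0]},{"offset":[0,0,0.064],"twist":[0,0,0]},{"offset":[0,0,0.064],"twist":[0,0,0]},{"offset":[0,0,0.064],"twist":[0,0,0]}]'
python3 -c "
from h import *
plan([]);print(get_obs()['contact_force'])"
```

```text
t: 14.75
tool_pos: [0.4943, 0.3945, 0.0143]
tool_rot: [-3.138, -0.137, -0.002]
contact_force: [0.6, 0.4, -1.1]
opening: 0.0584
grip_force: 44.6
t 14.75 tcp [0.4943 0.3945 0.0143] yaw -85.0 q6 2.04 tilt 0.1
[ 0.62217146  0.39133947 -1.08980126]
```

```bash
python3 -m crank '[{"offset":[0,0,0.0025],"twist":[0,0,0]},{"offset":[-0.003,0,0.0025],"twist":[0,0,0]},{"offset":[-0.003,0,0.0025],"twist":[0,0,0]},{"offset":[-0.003,0,0.0025],"twist":[0,0,0]}]'
python3 -m crank '[{"offset":[-0.0015,0,0],"twist":[0,0,0]},{"offset":[-0.0015,0,0],"twist":[0,0,0]},{"offset":[-0.0015,0,0],"twist":[0,0,0]}]'
python3 -m crank '[{"offset":[0,-0.0015,0],"twist":[0,0,0]},{"offset":[0,-0.0015,0],"twist":[0,0,0]},{"offset":[0,-0.0015,0],"twist":[0,0,0]}]'
```

```text
t: 15.25
tool_pos: [0.4905, 0.3938, 0.0109]
tool_rot: [-3.139, -0.137, -0.0]
contact_force: [0.6, 0.7, -2.0]
opening: 0.0591
grip_force: 44.6
t: 15.62
tool_pos: [0.49, 0.3938, 0.0112]
tool_rot: [-3.138, -0.137, -0.003]
contact_force: [4.4, 0.7, -2.3]
opening: 0.0588
grip_force: 44.6
t: 16.0
tool_pos: [0.4899, 0.3948, 0.0111]
tool_rot: [3.138, 0.138, 0.003]
contact_force: [4.7, -1.4, -2.6]
opening: 0.0587
grip_force: 44.6
```

```bash
python3 -m crank '[{"offset":[0,-0.0015,0],"twist":[0,0,0]},{"offset":[0,-0.0015,0],"twist":[0,0,0]},{"offset":[0,-0.0015,0],"twist":[0,0,0]}]'
python3 -m crank '[{"offset":[0,-0.0015,0],"twist":[0,0,0]},{"offset":[0,-0.0015,0],"twist":[0,0,0]},{"offset":[0,-0.0015,0],"twist":[0,0,0]}]'
```

```text
t: 16.38
tool_pos: [0.4897, 0.3963, 0.0112]
tool_rot: [3.138, 0.138, 0.003]
contact_force: [5.1, -2.0, -1.7]
opening: 0.0585
grip_force: 44.6
t: 16.75
tool_pos: [0.4896, 0.3974, 0.011]
tool_rot: [3.137, 0.138, 0.002]
contact_force: [5.0, -3.0, -1.8]
opening: 0.0589
grip_force: 44.6
```

```bash
python3 -m crank '[{"offset":[0,-0.0015,0],"twist":[0,0,0]},{"offset":[0,-0.0015,0],"twist":[0,0,0]},{"offset":[0,-0.0015,0],"twist":[0,0,0]}]'
python3 -m crank '[{"offset":[0,-0.0015,0],"twist":[0,0,0]},{"offset":[0,-0.0015,0],"twist":[0,0,0]},{"offset":[0,-0.0015,0],"twist":[0,0,0]}]'
```

```text
t: 17.12
tool_pos: [0.4896, 0.3975, 0.0109]
tool_rot: [3.134, 0.139, 0.002]
contact_force: [5.1, -7.7, 0.3]
opening: 0.0588
grip_force: 44.8
t: 17.5
tool_pos: [0.4896, 0.3976, 0.0109]
tool_rot: [3.131, 0.141, 0.001]
contact_force: [5.5, -11.7, 2.4]
opening: 0.0587
grip_force: 45.0
```

Both fences now give contact force. I'll relax, lower onto tile0 and release.

```bash
python3 -m crank '[{"offset":[0.0005,0.0025,0],"twist":[0,0,0]},{"offset":[0.0005,0.0025,0.002],"twist":[0,0,0]},{"offset":[0.0005,0.0025,0.002],"twist":[0,0,0]}]'
python3 -m crank '[{"offset":[0,0,0],"twist":[0,0,0]},{"offset":[0,0,0],"twist":[0,0,0]},{"offset":[0,0,0],"twist":[0,0,0]},{"offset":[0,0,0],"twist":[0,0,0]},{"offset":[0,0,-0.03],"twist":[0,0,0]},{"offset":[0,0,-0.09],"twist":[0,0,0]},{"offset":[0,0,-0.15],"twist":[0,0,0]},{"offset":[0,0,-0.2],"twist":[0,0,0]},{"offset":[0.05,0.1,-0.22],"twist":[0,0,0]},{"offset":[0.0,0.25,-0.22],"twist":[0,0,0]},{"offset":[-0.1,0.3,-0.22],"twist":[0,0,0]},{"offset":[-0.15,0.4,-0.22],"twist":[0,0,0]},{"offset":[-0.15,0.45,-0.22],"twist":[0,0,0]},{"offset":[-0.15,0.45,-0.22],"twist":[0,0,0]},{"offset":[-0.15,0.45,-0.22],"twist":[0,0,0]}]' 1
python3 - <<'E'
from h import *
im=get_image("top");sc=get_image("scene")
t=blob("top",(95,60,60),(125,255,255),(130,190,165,245),im);print("tile top",t[1],rect(t[2],.024))
t=blob("scene",(95,70,60),(120,255,255),(352,195,392,230),sc);print("scene",t[1],rect(t[2],.024,"scene"))
cv2.imwrite("pics/c6.png",np.vstack([cv2.resize(sc[185:245,330:410],(400,300)),cv2.resize(im[185:245,120:200],(400,300))])[:,:,::-1])
plan([])
E
```

```text
t: 17.88
tool_pos: [0.4897, 0.3974, 0.0106]
tool_rot: [3.135, 0.138, -0.001]
contact_force: [-0.8, -9.2, 9.6]
opening: 0.0586
grip_force: 45.8
t: 19.75
tool_pos: [0.3986, -0.0059, 0.2281]
tool_rot: [3.138, 0.139, 0.002]
contact_force: [0.3, -1.2, 1.9]
opening: 0.0857
grip_force: 0.0
tile top 607 (array([0.4861, 0.3987]), array([0.1151, 0.0558]), 5.69)
scene 194 (array([0.4861, 0.3928]), array([0.1102, 0.0519]), 5.25)
t 19.85 tcp [ 0.3983 -0.0089  0.2282] yaw -85.5 q6 1.28 tilt 0.12
```

View pics/c6.png

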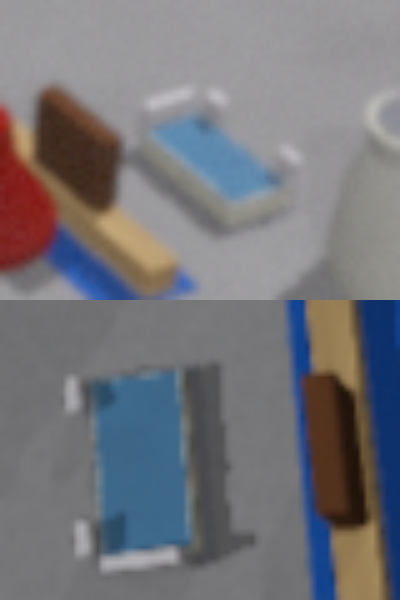

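The top and scene crops show the tile lying flat and square on tile0, against the end fence and both pads. Next I take the straightedge.

```bash
python3 - <<'E'
from h import *
sc=get_image("scene");im=get_image("top")
t=blob("scene",(10,60,100),(25,255,255),(320,190,370,260),sc);print("bar",t[1],rect(t[2],.03,"scene"))
a=blob("top",(0,80,20),(12,255,120),(175,190,200,240),im);b=blob("scene",(0,80,20),(14,255,120),(330,195,362,235),sc);print(a[:2],b[:2],tri(a[0],b[0]),rect(a[2],.1))
plan([(.480,.264,.2,96.5),(.480,.264,.05,96.5)])
E
```

```text
bar 263 (array([0.5058, 0.2529]), array([0.2358, 0.0469]), 5.5)
(array([186.32188841, 214.77253219]), np.int32(233)) (array([344.85892116, 214.34854772]), np.int32(241)) (array([0.48105133, 0.26431886, 0.06264889]), np.float64(0.004620967806274949)) (array([0.476 , 0.2584]), array([0.0946, 0.027 ]), 6.95)
t 19.95 tcp [ 0.3994 -0.0054  0.2282] yaw -85.2 q6 1.29 tilt 0.06
[0.103, -0.262, 0.028] [0, 0, np.float64(-1.7)]
[0.103, -0.262, 0.178] [0, 0, np.float64(-1.7)]
```

```bash
python3 -m crank '[{"offset":[0.103,-0.262,0],"twist":[0,0,-1.7]},{"offset":[0.103,-0.262,0],"twist":[0,0,-1.7]},{"offset":[0.103,-0.262,0],"twist":[0,0,-1.7]},{"offset":[0.103,-0.262,0],"twist":[0,0,-1.7]},{"offset":[0.103,-0.262,0],"twist":[0,0,-1.7]},{"offset":[0.103,-0.262,0.028],"twist":[0,0,-1.7]},{"offset":[0.103,-0.262,0.028],"twist":[0,0,-1.7]},{"offset":[0.103,-0.262,0.08],"twist":[0,0,-1.7]},{"offset":[0.103,-0.262,0.14],"twist":[0,0,-1.7]},{"offset":[0.103,-0.262,0.175],"twist":[0,0,-1.7]},{"offset":[0.103,-0.262,0.175],"twist":[0,0,-1.7]},{"offset":[0.103,-0.262,0.175],"twist":[0,0,-1.7]}]' 1
python3 -m crank '[{"offset":[0,0,0],"twist":[0,0,0]},{"offset":[0,0,0],"twist":[0,0,0]},{"offset":[0,0,0],"twist":[0,0,0]},{"offset":[0,0,0],"twist":[0,0,0]},{"offset":[0,0,0],"twist":[0,0,0]},{"offset":[0,0,0],"twist":[0,0,0]}]' 0 60
python3 - <<'E'
from h import *
plan([]);print(get_obs()["opening"])
get_image("top")
for r in see("dish0",z=.026,mn=.3): print(*r[1:5])
E
```

```text
t: 21.45
tool_pos: [0.4808, 0.2664, 0.0554]
tool_rot: [-3.135, -0.184, -0.005]
contact_force: [-0.0, -0.6, -0.4]
opening: 0.0854
grip_force: 0.0
t: 22.2
tool_pos: [0.4796, 0.2655, 0.0535]
tool_rot: [-3.136, -0.184, -0.001]
contact_force: [-2.5, -0.7, 6.2]
opening: 0.0213
grip_force: 61.2
t 22.2 tcp [0.4796 0.2655 0.0535] yaw -83.3 q6 1.82 tilt 0.03
0.021284325182061994
0.89 [269.0, 235.0, 16.0, 23.0] c [0.4147999882698059, 0.007600000128149986]
0.88 [248.0, 242.0, 20.0, 24.0] c [0.4018000066280365, 0.07909999787807465]
0.86 [243.0, 213.0, 20.0, 18.0] c [0.4959999918937683, 0.09440000355243683]
0.81 [370.0, 288.0, 18.0, 23.0] c [0.2433999925851822, -0.3041999936103821]
0.75 [265.0, 156.0, 18.0, 17.0] c [0.6891000270843506, 0.01140000019222498]
0.74 [276.0, 209.0, 20.0, 23.0] c [0.4968999922275543, -0.013100000098347664]
0.62 [198.0, 131.0, 30.0, 31.0] c [0.7720999717712402, 0.23240000009536743]
0.53 [248.0, 185.0, 21.0, 19.0] c [0.583899974822998, 0.07159999758005142]
```

```bash
python3 -m crank '[{"offset":[0,0,-0.003],"twist":[0,0,0]},{"offset":[0,0,-0.004],"twist":[0,0,0]},{"offset":[0,0,-0.004],"twist":[0,0,0]}]'
python3 - <<'E'
from h import *
plan([(.492,.16,.0565,88.8)])
E
```

```text
t: 22.68
tool_pos: [0.4788, 0.2653, 0.0563]
tool_rot: [3.136, 0.184, -0.002]
contact_force: [0.5, 0.2, -2.8]
opening: 0.0214
grip_force: 60.3
t 22.68 tcp [0.4788 0.2653 0.0563] yaw -83.3 q6 1.82 tilt 0.07
[0.001, 0.106, -0.0] [0, 0, np.float64(7.9)]
```

```bash
python3 -m crank '[{"offset":[0,0.03,0],"twist":[0,0,3]},{"offset":[0.001,0.06,0],"twist":[0,0,5]},{"offset":[0.001,0.09,0],"twist":[0,0,7.9]},{"offset":[0.001,0.106,0],"twist":[0,0,7.9]},{"offset":[0.001,0.106,0],"twist":[0,0,7.9]},{"offset":[0.001,0.106,0],"twist":[0,0,7.9]}]'
python3 - <<'E'
from h import *
print(get_obs()["contact_force"])
plan([(.49,.0,.0565,88.8),(.489,-.116,.0565,88.8)])
E
```

```text
t: 23.42
tool_pos: [0.4926, 0.1609, 0.0569]
tool_rot: [-3.141, 0.032, 0.0]
contact_force: [0.3, 0.3, -3.1]
opening: 0.0214
grip_force: 60.5
[ 0.31254498  0.26212283 -3.09667161]
t 23.43 tcp [0.4926 0.1609 0.0569] yaw -91.2 q6 1.76 tilt 0.03
[0.001, 0.161, 0.0] [0, 0, np.float64(0.0)]
[0.002, 0.277, 0.0] [0, 0, np.float64(0.0)]
```

```bash
python3 -m crank '[{"offset":[0,0.015,0],"twist":[0,0,0]},{"offset":[0,0.03,0],"twist":[0,0,0]},{"offset":[0,0.045,0],"twist":[0,0,0]},{"offset":[0,0.06,0],"twist":[0,0,0]},{"offset":[0,0.075,0],"twist":[0,0,0]},{"offset":[0,0.09,0],"twist":[0,0,0]},{"offset":[0,0.105,0],"twist":[0,0,0]},{"offset":[0,0.12,0],"twist":[0,0,0]},{"offset":[0.001,0.135,0],"twist":[0,0,0]},{"offset":[0.001,0.145,0],"twist":[0,0,0]},{"offset":[0.001,0.15,0],"twist":[0,0,0]}]'
python3 - <<'E'
from h import *
im=get_image("top");sc=get_image("scene");plan([(.489,-.118,.0565,None)])
cv2.imwrite("pics/c7.png",np.vstack([cv2.resize(sc[190:290,190:350],(480,300)),cv2.resize(im[150:270,210:402],(480,300))])[:,:,::-1])
E
```

```text
t: 24.8
tool_pos: [0.4906, 0.0097, 0.057]
tool_rot: [-3.141, 0.034, 0.0]
contact_force: [0.3, 2.9, -2.4]
opening: 0.0211
grip_force: 60.5
t 24.9 tcp [0.4906 0.0095 0.0569] yaw -91.2 q6 1.46 tilt 0.08
[0.001, 0.127, 0.001] [0, 0, 0]
```

View pics/c7.png

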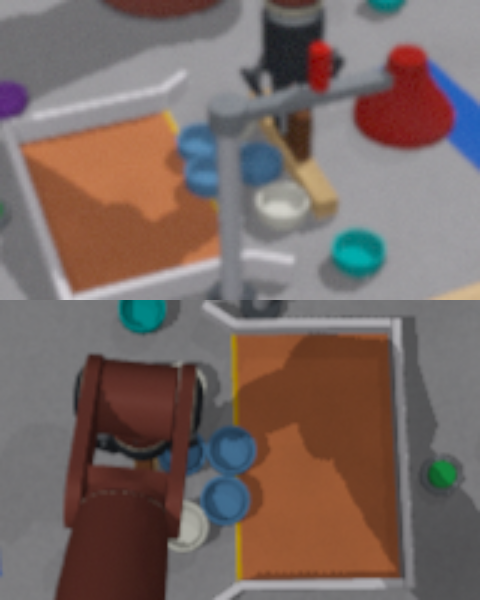

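The images show the bar pushing all five dishes. Both white ones are still inside the bar's ends, and the turquoise one is untouched. I keep pushing.

```bash
python3 -m crank '[{"offset":[0,0.015,0],"twist":[0,0,0]},{"offset":[0,0.03,0],"twist":[0,0,0]},{"offset":[0,0.045,0],"twist":[0,0,0]},{"offset":[0,0.06,0],"twist":[0,0,0]},{"offset":[0,0.075,0],"twist":[0,0,0]},{"offset":[0.001,0.09,0],"twist":[0,0,0]},{"offset":[0.001,0.105,0],"twist":[0,0,0]},{"offset":[0.001,0.118,0],"twist":[0,0,0]},{"offset":[0.001,0.127,0],"twist":[0,0,0]},{"offset":[0.001,0.13,0],"twist":[0,0,0]},{"offset":[0.001,0.13,0],"twist":[0,0,0]}]'
python3 - <<'E'
from h import *
im=get_image("top");sc=get_image("scene");plan([(.489,.0,.0565,None)])
cv2.imwrite("pics/c8.png",np.vstack([cv2.resize(sc[190:290,190:350],(480,300)),cv2.resize(im[150:270,210:402],(480,300))])[:,:,::-1])
for n in("top","scene"):
    get_image(n);[print(n,*r[1:5], (np.array(r[4])-ST).round(3)) for r in see("dish0",n,z=.02,mn=.3)]
E
```

```text
t: 26.28
tool_pos: [0.4888, -0.1201, 0.057]
tool_rot: [3.14, -0.032, -0.0]
contact_force: [0.4, -0.3, -3.0]
opening: 0.0214
grip_force: 60.3
t 26.38 tcp [ 0.4889 -0.12    0.0571] yaw -91.2 q6 1.2 tilt 0.08
[-0.002, -0.12, 0.0] [0, 0, 0]
top 0.86 [266.0, 154.0, 23.0, 21.0] c [0.6913999915122986, 0.01140000019222498] [0.202 0.122]
top 0.85 [343.0, 205.0, 15.0, 18.0] c [0.5033000111579895, -0.23340000212192535] [ 0.014 -0.122]
top 0.68 [178.0, 309.0, 26.0, 21.0] c [0.19339999556541443, 0.2964000105857849] [-0.296  0.407]
top 0.56 [325.0, 242.0, 18.0, 22.0] c [0.3903000056743622, -0.17180000245571136] [-0.099 -0.061]
top 0.55 [370.0, 286.0, 24.0, 24.0] c [0.24459999799728394, -0.305400013923645] [-0.244 -0.194]
top 0.52 [336.0, 226.0, 17.0, 21.0] c [0.444599986076355, -0.20649999380111694] [-0.044 -0.095]
scene 0.79 [310.0, 274.0, 20.0, 15.0] c [0.6941999793052673, 0.008200000040233135] [0.205 0.119]
scene 0.65 [229.0, 257.0, 18.0, 15.0] c [0.5092999935150146, -0.2353000044822693] [ 0.02  -0.124]
scene 0.54 [250.0, 266.0, 19.0, 14.0] c [0.5824999809265137, -0.17350000143051147] [ 0.093 -0.063]
scene 0.51 [245.0, 252.0, 15.0, 12.0] c [0.5001000165939331, -0.1695999950170517] [ 0.011 -0.059]
scene 0.5 [230.0, 244.0, 18.0, 10.0] c [0.4417000114917755, -0.2061000019311905] [-0.047 -0.095]
scene 0.43 [193.0, 223.0, 14.0, 11.0] c [0.2485000044107437, -0.30720001459121704] [-0.24  -0.196]
```

View pics/c8.png

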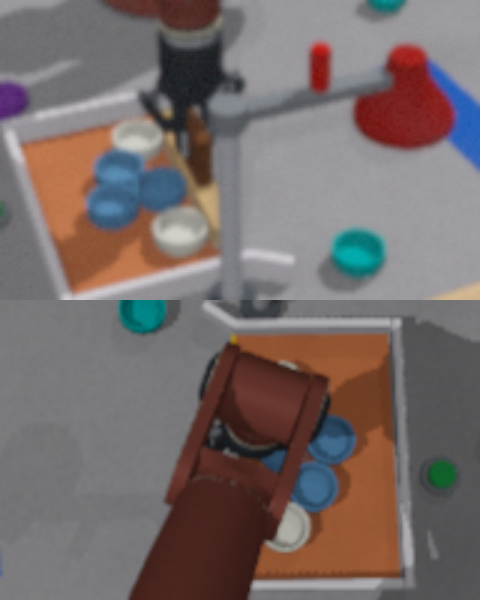

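All five dishes are inside, with centres at station y ≤ -0.059 and |x| ≤ 0.10. I'll retreat to the mat.

```bash
python3 -m crank '[{"offset":[0,-0.02,0],"twist":[0,0,0]},{"offset":[-0.002,-0.06,-0.005],"twist":[0,0,0]},{"offset":[-0.004,-0.12,-0.01],"twist":[0,0,0]},{"offset":[-0.01,-0.18,-0.01],"twist":[0,0,-2]},{"offset":[-0.015,-0.24,-0.01],"twist":[0,0,-4]},{"offset":[-0.02,-0.3,-0.01],"twist":[0,0,-6]},{"offset":[-0.022,-0.35,-0.01],"twist":[0,0,-6.9]},{"offset":[-0.023,-0.376,-0.01],"twist":[0,0,-6.9]},{"offset":[-0.023,-0.376,-0.01],"twist":[0,0,-6.9]},{"offset":[-0.023,-0.376,-0.01],"twist":[0,0,-6.9]},{"offset":[-0.023,-0.376,-0.01],"twist":[0,0,-6.9]}]'
python3 - <<'E'
from h import *
im=get_image("top");plan([(.474,.256,.0535,95.7)])
get_image("top");[print(*r[1:5], (np.array(r[4])-ST).round(3)) for r in see("dish0",z=.02,mn=.3)]
E
```

```text
t: 27.95
tool_pos: [0.4738, 0.2558, 0.0669]
tool_rot: [3.137, 0.154, -0.0]
contact_force: [0.9, -0.6, -2.9]
opening: 0.0215
grip_force: 60.4
t 28.0 tcp [0.4738 0.2558 0.0669] yaw -84.4 q6 1.83 tilt 0.01
[0.0, -0.0, 0.013] [0, 0, np.float64(-0.1)]
0.84 [332.0, 224.0, 20.0, 17.0] c [0.445499986410141, -0.20180000364780426] [-0.044 -0.091]
0.82 [322.0, 209.0, 17.0, 18.0] c [0.4966999888420105, -0.16509999334812164] [ 0.008 -0.054]
0.8 [369.0, 286.0, 20.0, 20.0] c [0.2442999929189682, -0.30480000376701355] [-0.245 -0.194]
0.79 [324.0, 184.0, 16.0, 20.0] c [0.5809000134468079, -0.16820000112056732] [ 0.092 -0.057]
0.74 [266.0, 155.0, 19.0, 19.0] c [0.6902999877929688, 0.010599999688565731] [0.201 0.122]
0.66 [323.0, 241.0, 21.0, 22.0] c [0.39579999446868896, -0.16269999742507935] [-0.093 -0.052]
0.51 [342.0, 205.0, 18.0, 22.0] c [0.5069000124931335, -0.22949999570846558] [ 0.018 -0.118]
```

```bash
python3 -m crank '[{"offset":[0,0,0.008],"twist":[0,0,0]},{"offset":[0,0,0.0135],"twist":[0,0,0]},{"offset":[0,0,0.0135],"twist":[0,0,0]},{"offset":[0,0,0.0135],"twist":[0,0,0]}]'
python3 -m crank '[{"offset":[0,0,0],"twist":[0,0,0]},{"offset":[0,0,0],"twist":[0,0,0]},{"offset":[0,0,0],"twist":[0,0,0]},{"offset":[0,0,0],"twist":[0,0,0]},{"offset":[0,0,0],"twist":[0,0,0]},{"offset":[0,0,-0.05],"twist":[0,0,0]},{"offset":[0,0,-0.11],"twist":[0,0,0]},{"offset":[0,0,-0.17],"twist":[0,0,0]},{"offset":[0,0,-0.23],"twist":[0,0,0]},{"offset":[0,0,-0.29],"twist":[0,0,0]},{"offset":[0,0,-0.33],"twist":[0,0,0]},{"offset":[0,0,-0.33],"twist":[0,0,0]},{"offset":[0,0,-0.33],"twist":[0,0,0]}]' 1
python3 - <<'E'
from h import *
im=get_image("top");sc=get_image("scene")
cv2.imwrite("pics/c9.png",np.vstack([cv2.resize(sc[150:300,180:400],(440,300)),cv2.resize(im[100:270,150:400],(440,300))])[:,:,::-1])
p=blob("scene",(0,180,80),(6,255,255),(285,195,305,222),sc);print(p[:2])
q=blob("top",(0,180,80),(6,255,255),(265,90,320,140),im);print(q[:2])
plan([(.697,-.054,.385,45),(.697,-.054,.285,45)])
E
```

```text
t: 28.6
tool_pos: [0.4738, 0.2566, 0.0534]
tool_rot: [3.137, 0.156, 0.0]
contact_force: [0.0, -0.5, -1.0]
opening: 0.0216
grip_force: 60.8
t: 30.22
tool_pos: [0.4734, 0.2566, 0.3823]
tool_rot: [3.137, 0.156, -0.002]
contact_force: [0.6, 1.1, -0.1]
opening: 0.0855
grip_force: 0.0
(array([296.11290323, 211.72580645]), np.int32(62))
(array([285.57971014, 118.49275362]), np.int32(69))
t 30.32 tcp [0.4731 0.2565 0.381 ] yaw -84.3 q6 1.83 tilt 0.22
[0.192, 0.331, -0.004] [0, 0, np.float64(50.7)]
[0.192, 0.331, 0.096] [0, 0, np.float64(50.7)]
```

View pics/c9.png

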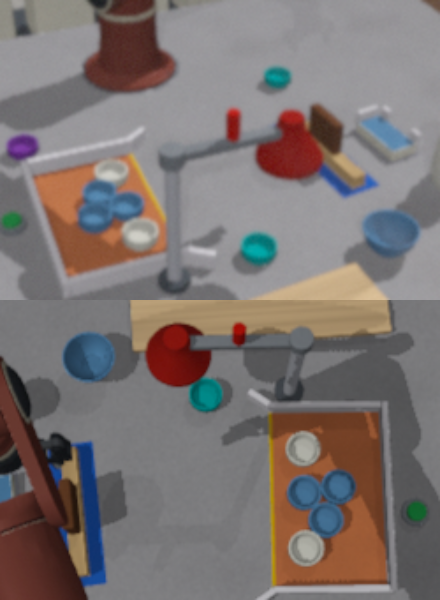

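Everything looks right: five dishes in the bay, the straightedge on its mat, the peg at top px (285,118). I'll go to the peg.

```bash
python3 -c "
from h import *
print(tri((285.6,118.5),(296.1,211.7)))"
python3 -m crank '[{"offset":[0.192,0.331,-0.004],"twist":[0,0,50]},{"offset":[0.192,0.331,-0.004],"twist":[0,0,50]},{"offset":[0.192,0.331,-0.004],"twist":[0,0,50]},{"offset":[0.192,0.331,-0.004],"twist":[0,0,50]},{"offset":[0.192,0.331,-0.004],"twist":[0,0,50]},{"offset":[0.192,0.331,-0.004],"twist":[0,0,50]},{"offset":[0.192,0.331,-0.004],"twist":[0,0,50]},{"offset":[0.192,0.331,-0.004],"twist":[0,0,50]},{"offset":[0.192,0.331,-0.004],"twist":[0,0,50]},{"offset":[0.192,0.331,-0.004],"twist":[0,0,50]},{"offset":[0.192,0.331,-0.004],"twist":[0,0,50]}]' 1
python3 - <<'E'
from h import *
plan([(.697,-.052,.285,45)])
E
```

```text
(array([ 0.69959738, -0.0514563 ,  0.29808295]), np.float64(0.003229191575430604))
t: 31.7
tool_pos: [0.6973, -0.0526, 0.3881]
tool_rot: [-2.91, 1.182, -0.001]
contact_force: [0.7, -0.7, -0.5]
opening: 0.0855
grip_force: 0.0
t 31.7 tcp [ 0.6973 -0.0526  0.3881] yaw -134.2 q6 2.16 tilt 0.05
[-0.001, -0.0, 0.103] [0, 0, np.float64(0.8)]
```

```bash
python3 -m crank '[{"offset":[0,0,0.05],"twist":[0,0,0]},{"offset":[0,0,0.1],"twist":[0,0,0]},{"offset":[0,0,0.103],"twist":[0,0,0]},{"offset":[0,0,0.103],"twist":[0,0,0]}]' 1
python3 -m crank '[{"offset":[0,0,0],"twist":[0,0,0]},{"offset":[0,0,0],"twist":[0,0,0]},{"offset":[0,0,0],"twist":[0,0,0]},{"offset":[0,0,0],"twist":[0,0,0]},{"offset":[0,0,0],"twist":[0,0,0]}]' 0.38 20
python3 - <<'E'
from h import *
h=np.array([.697,-.153]);P=[]
for th in [100,110,120,130,140,150,160,170,180,190,197,202]: P.append((*(h+.1*np.array([np.cos(np.radians(th)),np.sin(np.radians(th))])),.284,45+(th-88)*.55))
plan(P)
E
```

```text
t: 32.2
tool_pos: [0.6981, -0.0534, 0.2864]
tool_rot: [-2.91, 1.184, -0.003]
contact_force: [1.0, 0.1, 0.4]
opening: 0.0853
grip_force: 0.0
t: 32.83
tool_pos: [0.6976, -0.0535, 0.2844]
tool_rot: [2.91, -1.184, -0.0]
contact_force: [-0.7, -0.2, 0.6]
opening: 0.0325
grip_force: 0.0
t 32.83 tcp [ 0.6976 -0.0535  0.2844] yaw -134.3 q6 2.16 tilt 0.01
[-0.012, 0.013, 0.0] [0, 0, np.float64(-5.9)]
[-0.021, 0.028, 0.0] [0, 0, np.float64(-11.4)]
[-0.027, 0.045, 0.0] [0, 0, np.float64(-16.9)]
[-0.03, 0.062, 0.0] [0, 0, np.float64(-22.4)]
[-0.031, 0.079, 0.0] [0, 0, np.float64(-27.9)]
[-0.028, 0.096, 0.0] [0, 0, np.float64(-33.4)]
[-0.022, 0.113, 0.0] [0, 0, np.float64(-38.9)]
[-0.014, 0.128, 0.0] [0, 0, np.float64(-44.4)]
[-0.003, 0.141, 0.0] [0, 0, np.float64(-49.9)]
[0.011, 0.153, 0.0] [0, 0, np.float64(-55.4)]
[0.021, 0.159, 0.0] [0, 0, np.float64(-59.2)]
[0.029, 0.163, 0.0] [0, 0, np.float64(-62.0)]
```

```bash
python3 -m crank '[{"offset":[-0.012,0.013,0],"twist":[0,0,-6]},{"offset":[-0.021,0.028,0],"twist":[0,0,-11]},{"offset":[-0.027,0.045,0],"twist":[0,0,-17]},{"offset":[-0.03,0.062,0],"twist":[0,0,-22]},{"offset":[-0.031,0.079,0],"twist":[0,0,-28]},{"offset":[-0.028,0.096,0],"twist":[0,0,-33]},{"offset":[-0.022,0.113,0],"twist":[0,0,-39]},{"offset":[-0.014,0.128,0],"twist":[0,0,-44]},{"offset":[-0.003,0.141,0],"twist":[0,0,-50]},{"offset":[0.011,0.153,0],"twist":[0,0,-55]},{"offset":[0.021,0.159,0],"twist":[0,0,-59]},{"offset":[0.027,0.163,0],"twist":[0,0,-62]},{"offset":[0.027,0.163,0],"twist":[0,0,-62]}]'
python3 -m crank '[{"offset":[0,0,0],"twist":[0,0,0]},{"offset":[0,0,0],"twist":[0,0,0]},{"offset":[0,0,0],"twist":[0,0,0]},{"offset":[0,0,0],"twist":[0,0,0]},{"offset":[0,0,-0.06],"twist":[0,0,0]},{"offset":[0,0,-0.1],"twist":[0,0,0]},{"offset":[0,0,-0.1],"twist":[0,0,0]}]' 1
python3 - <<'E'
from h import *
sc=get_image("scene");im=get_image("top")
cv2.imwrite("pics/c10.png",np.vstack([cv2.resize(sc[150:300,150:370],(440,300)),cv2.resize(im[100:270,180:430],(440,300))])[:,:,::-1])
p=blob("scene",(0,180,80),(6,255,255),(238,190,258,215),sc);print(p[:2])
plan([(.456,-.377,.385,None),(.456,-.377,.1,None)])
E
```

```text
t: 34.45
tool_pos: [0.6031, -0.1878, 0.2843]
tool_rot: [-3.1, -0.484, 0.0]
contact_force: [-0.5, 4.0, 0.5]
opening: 0.0326
grip_force: 2.2
t: 35.33
tool_pos: [0.6044, -0.1896, 0.3903]
tool_rot: [3.099, 0.483, 0.012]
contact_force: [0.5, 0.2, 0.1]
opening: 0.0853
grip_force: 0.0
(array([245.        , 204.24615385]), np.int32(65))
t 35.42 tcp [ 0.6032 -0.1891  0.3846] yaw -72.3 q6 0.84 tilt 0.03
[-0.197, 0.134, -0.0] [0, 0, 0]
[-0.197, 0.134, 0.285] [0, 0, 0]
```

View pics/c10.png

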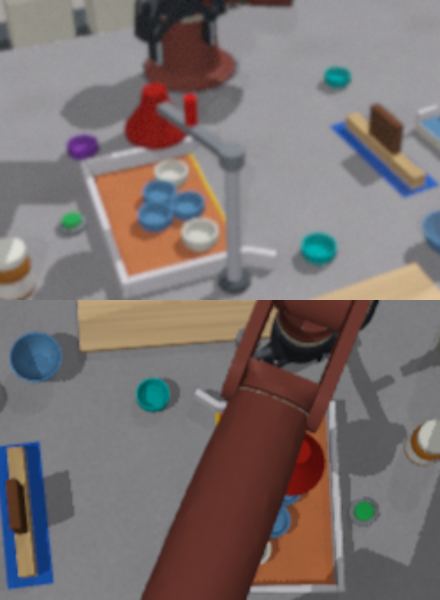

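The images show the lamp back over the bay, with the peg at scene (245,204) as at the start and a 4 N reaction at the stop. The dishes are unmoved. Next is the button.

```bash
python3 -m crank '[{"offset":[-0.197,0.134,0],"twist":[0,0,-60]},{"offset":[-0.197,0.134,0],"twist":[0,0,-60]},{"offset":[-0.197,0.134,0],"twist":[0,0,-60]},{"offset":[-0.197,0.134,0],"twist":[0,0,-60]},{"offset":[-0.197,0.134,0],"twist":[0,0,-60]},{"offset":[-0.197,0.134,0],"twist":[0,0,-60]},{"offset":[-0.197,0.134,0],"twist":[0,0,-60]},{"offset":[-0.197,0.134,0.08],"twist":[0,0,-60]},{"offset":[-0.197,0.134,0.16],"twist":[0,0,-60]},{"offset":[-0.197,0.134,0.24],"twist":[0,0,-60]},{"offset":[-0.197,0.134,0.31],"twist":[0,0,-60]},{"offset":[-0.197,0.134,0.31],"twist":[0,0,-60]},{"offset":[-0.197,0.134,0.31],"twist":[0,0,-60]},{"offset":[-0.197,0.134,0.31],"twist":[0,0,-60]}]' 0
python3 - <<'E'
from h import *
plan([(.456,-.376,.03,None)])
sc=get_image("scene");cv2.imwrite("pics/c11.png",cv2.resize(sc[190:290,140:280],(560,400))[:,:,::-1])
E
```

```text
t: 37.17
tool_pos: [0.4572, -0.3774, 0.0764]
tool_rot: [2.445, 1.968, 0.0]
contact_force: [-0.4, -0.3, 1.1]
opening: 0.0002
grip_force: 0.0
t 37.17 tcp [ 0.4572 -0.3774  0.0764] yaw -12.3 q6 -0.6 tilt 0.14
[0.001, -0.002, 0.046] [0, 0, 0]
```

View pics/c11.png

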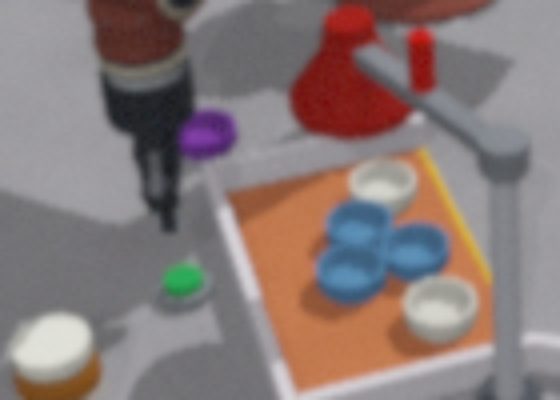

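The fingertips are above the green button (crop (183,280)). I'll step down.

```bash
python3 -m crank '[{"offset":[0.001,-0.001,0.03],"twist":[0,0,0]},{"offset":[0.001,-0.001,0.05],"twist":[0,0,0]},{"offset":[0.001,-0.001,0.054],"twist":[0,0,0]},{"offset":[0.001,-0.001,0.054],"twist":[0,0,0]}]'
python3 -m crank '[{"offset":[0,0,0.003],"twist":[0,0,0]},{"offset":[0,0,0.006],"twist":[0,0,0]},{"offset":[0,0,0.006],"twist":[0,0,0]}]'
```

```text
t: 37.72
tool_pos: [0.4559, -0.3758, 0.0215]
tool_rot: [2.446, 1.97, 0.0]
contact_force: [-1.0, 0.5, 2.4]
opening: 0.0002
grip_force: 0.8
t: 38.1
tool_pos: [0.4564, -0.3764, 0.016]
tool_rot: [2.445, 1.969, 0.0]
contact_force: [-1.0, 0.8, 6.9]
opening: 0.0
grip_force: 3.5
```

```bash
python3 -m crank '[{"offset":[0,0,0.002],"twist":[0,0,0]},{"offset":[0,0,0.002],"twist":[0,0,0]},{"offset":[0,0,0.002],"twist":[0,0,0]}]'
python3 -m crank '[{"offset":[0,0,-0.03],"twist":[0,0,0]},{"offset":[0,0,-0.09],"twist":[0,0,0]},{"offset":[0,0,-0.15],"twist":[0,0,0]},{"offset":[0,0,-0.15],"twist":[0,0,0]},{"offset":[0,0,-0.15],"twist":[0,0,0]},{"offset":[0,0,-0.15],"twist":[0,0,0]}]'
python3 - <<'E'
from h import *
print(get_obs()["contact_force"])
for n in("top","scene"):
    im=get_image(n);[print(n,*r[1:5], (np.array(r[4])-ST).round(3)) for r in see("dish0",n,z=.02,mn=.3)]
    cv2.imwrite(f"pics/f{n}.png",im[:,:,::-1])
E
```

```text
t: 38.48
tool_pos: [0.4565, -0.3764, 0.0158]
tool_rot: [2.445, 1.97, 0.0]
contact_force: [-5.7, 4.8, 16.8]
opening: 0.0002
grip_force: 8.5
t: 39.22
tool_pos: [0.4545, -0.3745, 0.1599]
tool_rot: [-2.443, -1.968, 0.001]
contact_force: [-0.0, -0.7, 0.5]
opening: 0.0
grip_force: 0.0
[-0.01517206 -0.68465849  0.45006355]
top 0.88 [334.0, 224.0, 19.0, 18.0] c [0.446399986743927, -0.20319999754428864] [-0.043 -0.092]
top 0.82 [323.0, 242.0, 19.0, 23.0] c [0.3946000039577484, -0.16369999945163727] [-0.094 -0.053]
top 0.8 [266.0, 153.0, 18.0, 20.0] c [0.6941999793052673, 0.011099999770522118] [0.205 0.122]
top 0.68 [320.0, 184.0, 14.0, 17.0] c [0.5824999809265137, -0.16359999775886536] [ 0.093 -0.053]
top 0.55 [322.0, 208.0, 17.0, 20.0] c [0.4977000057697296, -0.16419999301433563] [ 0.009 -0.053]
top 0.53 [341.0, 209.0, 16.0, 10.0] c [0.4864000082015991, -0.2214999943971634] [-0.003 -0.11 ]
top 0.49 [372.0, 290.0, 14.0, 16.0] c [0.23409999907016754, -0.31779998540878296] [-0.255 -0.207]
top 0.48 [177.0, 309.0, 18.0, 16.0] c [0.2021999955177307, 0.304500013589859] [-0.287  0.416]
scene 0.7 [308.0, 272.0, 17.0, 15.0] c [0.6930000185966492, 0.006899999920278788] [0.204 0.118]
scene 0.69 [246.0, 253.0, 19.0, 16.0] c [0.5001999735832214, -0.16850000619888306] [ 0.011 -0.058]
scene 0.62 [192.0, 224.0, 14.0, 7.0] c [0.25119999051094055, -0.3084999918937683] [-0.238 -0.197]
scene 0.54 [250.0, 267.0, 19.0, 15.0] c [0.5827000141143799, -0.17260000109672546] [ 0.094 -0.062]
scene 0.53 [229.0, 245.0, 18.0, 12.0] c [0.44110000133514404, -0.2053000032901764] [-0.048 -0.094]
scene 0.5 [230.0, 257.0, 19.0, 15.0] c [0.5062000155448914, -0.23240000009536743] [ 0.017 -0.121]
scene 0.47 [235.0, 236.0, 13.0, 11.0] c [0.3928999900817871, -0.1656000018119812] [-0.096 -0.055]
scene 0.47 [322.0, 187.0, 18.0, 12.0] c [0.1988999992609024, 0.28690001368522644] [-0.29   0.398]
```

View pics/ftop.png

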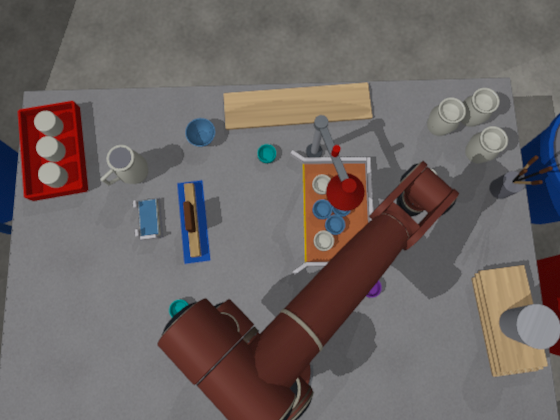

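The top view shows the five dishes in the bay, the lamp at its stop over it, the straightedge on its mat at (193,220) and the tiles in the rack at (148,218). The button bottomed out at 17 N and the arm is clear, so I'm handing in.

```bash
python3 -c "
from station import *
print(finish_job())"
```

```text
the job is handed in; nothing more can be done
None
```

The job is handed in with every step carried out (the hand-in returned no verdict): one dried tile stacked square on tile0 in the rack, five dishes pushed past the yellow line, straightedge back on its mat, lamp at its stop, start button pressed and released.

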